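Set the reader's lamp and hold a sample over its window

ROBOT

A 6-joint arm with a two-finger parallel gripper is mounted at the origin on the work surface. World frame = base frame: x ahead of the robot, y to its left, z up, the work surface at z = 0. Lengths are in m, angles in rad, forces in N, time in s.
With the tool pointing down it reaches from about 0.275 to 1 m from the base axis. Payload 8.4 kg.
Tool frame: the origin (TCP) lies on the centre line of the jaws, within the pads' length; the fingertips stand 17 mm ahead of it and the grasp point (between the pads) lies 2 mm behind it (bot.tcp_to_tips is the y of the fingertips in the tool frame, in m); y points along the fingers, z is the direction in which the jaws open and shut, and the axes are right-handed (so a half turn about y gives the same grasp; the last joint's range is limited). The gripper opens to 85 mm and grips with 20 to 120 N. Pads are 22 mm wide; open, the fingers measure 114 mm over their backs; the gripper's body (76 mm by 85 mm) begins 54 mm behind the grasp point. The pads swing forward as they close: fully open they stand 13 mm farther back than shut.
Start: joints at [1.136, 0.353, 1.633, -0, 1.155, -0.002], TCP at [0.262, 0.567, 0.248] pointing down, gripper open.
Joint ranges: [-2.63, 2.63], [-0.92, 2.1], [0.06, 2.66], [-1.3, 4.44], [0, 2.69], [-3.02, 3.02]. Speed limits (rad/s): [2.22, 2.22, 2.79, 3.14, 3.14, 3.14].

INTERFACE

Orientations are given as a unit quaternion [x, y, z, w].
In Python, from workcell import bot, hand, kinematics, get_obs, vision, hand_in gives the robot as it stands. The module is installed in compiled form; this text tells all that it offers. Calls block until the motion is done:
- bot.reach(position, orientation): joint-space move of the TCP to a pose.
- bot.servo_line(position, ori=None, velocity=0.15): straight line of the TCP; ori=None keeps the orientation; velocity is the mean speed in m/s.
- bot.goto_joints(angles): joint-space move.
- hand.move_gripper(opening, strength=None): finger opening in m; strength is the grip in N (None keeps the last); returns when the fingers have stopped.
- bot.dwell(seconds).
- kinematics.solve_ik(position, orientation): joint angles nearest the present ones, or None.
- get_obs(): the state.
- vision.read_camera(name): name is "scene" or "top"; returns a dict with "frame" (420x560x3 uint8, red, green, blue), "intrinsics" (3x3 intrinsics, pixels), "view" (4x4, takes a point from world to camera coordinates). Camera axes: x right, y down, z forward; pixel columns grow to the right and rows downward; lengths in m; the calibration is good to about 2 mm. A picture is of the moment at which its call begins. There is no depth.
A pose or a line that the arm cannot do raises bot.IKError and nothing moves.
- hand_in(): hands the job in, once; it reports no verdict.
The state is a dict: "time_s": time; "joint_pos": joint angles; "joint_vel": joint speeds; "joint_efforts": joint torques, N m; "position": TCP position; "orientation": TCP orientation; "wrist_force": force on the tool from outside, world axes, zero at the start; "ft_torque": the same for the moment, N m; "gripper_width": finger opening in m.
Only numpy, scipy, OpenCV 4.12 (cv2) and the standard library are available. Lean on these libraries where they do the work, as an engineer would, in place of code of your own. Each camera call takes 0.05 s, during which the arm holds its last target.

TASK

First slide the reader's dimmer grip along its slot until its white line is level with the index stud, and let go of it. Then pick the rectangular sample box off the green riser, carry it over the tube rack and hold it still and level about one centimetre above the reader's dark glass window, centred on it with its long side along the window's long side, never touching the reader with the box. Finish while still holding it there, and leave everything else undisturbed.

Things in the scene. Friction and masses are not known exactly. Their poses are not given: they have to be found in the camera images.
- window (a point): The reader's window: a dark glass rectangle 90 x 54 mm with a thin aluminium border, flush in the top of the reader, a flat grey console. The point is the centre of the glass, 46 mm above the bench; z points up, y runs along the window's long (90 mm) side, x along its short side. The console may stand on the left or the right half of the bench.
- dimmer_top (a point): Top centre of the black dimmer grip, a block 24 mm (window x) by 16 mm (window y, its slide direction) and 34 mm tall with a white line across its top, standing on the console top 115 mm from the window towards -x of the window's frame. The point is 34.5 mm above the console top. Axes parallel to the window's.
- dimmer (a joint): Travel of the dimmer grip in m: 0 to 0.12, growing towards +y of the window's frame. It stays where it is left and slides with about 1.5 N of friction (plus light damping).
- index_mark (a point): The index: a dark steel stud 14 mm (window x) by 10 mm (window y), 5 mm high, fixed on the console 38 mm from the dimmer's slot, on the window's side; a thin dark line runs from it to the slot. The point is its top centre, axes parallel to the window's. The dimmer is set when its y equals the index's y in these axes. Its place along the slot differs each time.
- sample_center (a point): Centre of the sample box, a loose closed white rectangular plastic box 34 mm (own x) by 70 mm (own y) by 50 mm tall (own z, up), about 0.12 kg; its underside is 25 mm below the point. It stands on the riser, with its sides free to be gripped across the 34 mm. Which way round (half turn) does not matter.
- riser: Fixed dark green platform, two plates 180 mm (x) by 220 mm (y) on clear pillars, top 70 mm above the bench; origin at the centre of its underside on the bench. The sample box stands on one half (-y), a round jar on the other (+y).
- rack_top (a point): Top centre of the fixed white tube rack with capped tubes that stands between riser and console: 270 mm along its x axis, 56 mm along its y axis; the point is at the highest level, the tube caps' tops, 120 mm above the bench.
- rack: The same tube rack; origin at the centre of its underside, on the bench.
- console: The reader: a fixed flat grey console 220 mm (x) by 240 mm (y), 45 mm high; origin at the centre of its underside, on the bench, axes parallel to the window's. The window's centre is at x +45 mm, the dimmer's slot along y at x -70 mm.
- sample: The sample box; origin at the centre of its underside, axes as of sample_center.
- jar: Bystander: small round white screw-top jar, 40 mm diameter, 45 mm tall, standing on the riser beside the sample box; origin at the centre of its underside
- cylinder: Bystander: tall clear measuring cylinder on a round foot 68 mm across, 195 mm tall, beyond the far end of the tube rack; origin under its centre
- spoons: Bystander: clear jar of white plastic spoons, 76 mm diameter, about 160 mm tall, far side of the bench; origin under its centre
- reagent: Bystander: white closed bottle, 68 mm diameter, 170 mm tall, far side of the bench; origin under its centre
Things that resemble listed ones, but are neither listed nor needed, are in the scene too. What is shaped like the sample but orange or red is not meant.

How it is judged:
On the way, in this order (a step that is already met when the one before it is completed fails the run):
1. the dimmer grip is level with the index stud and let go (y of dimmer_top in the frame of index_mark between -0.006 and 0.006 m and contact force between dimmer and the fingers below 0.05 N and velocity of joint dimmer between -0.01 and 0.01 m/s), for 0.2 s.
2. the sample box passes over the tube rack, its underside above the tube caps (y of sample_center in the frame of rack_top between -0.05 and 0.05 m and x of sample_center in the frame of rack_top between -0.2 and 0.2 m and z of sample_center in the frame of rack_top above 0.025 m), for 0.03 s.
At the end, for the whole second after the job is handed in: Box still in the fingers, touching neither reader, riser nor rack; underside 3 to 22 mm above the glass, centre within 10 mm of the window's along each window axis, upright within 0.12 rad, long sides parallel within 0.16 rad; dimmer within 6 mm of the index (y of dimmer_top in the frame of index_mark between -0.006 and 0.006 m and x of sample_center in the frame of window between -0.01 and 0.01 m and y of sample_center in the frame of window between -0.01 and 0.01 m and z of sample_center in the frame of window between 0.028 and 0.047 m and angle between sample_center's own z axis and vertical below 0.12 rad and angle between the y axis of sample_center and the y axis of window, either way round below 0.16 rad and contact force between sample and the fingers above 1 N and contact force between sample and console below 0.05 N and contact force between sample and riser below 0.05 N and contact force between sample and rack below 0.05 N and linear speed of sample below 0.02 m/s and angular speed of sample below 0.2 rad/s); the arm keeps its last pose, push and grip.
It fails at once if the sample box touches the reader (contact force between sample and console above 0.3 N).
It fails at once if the tube rack is struck (contact force between rack and anything else above 3 N).
It fails at once if a bystander is pushed more than 25 mm or knocked over (distance of any of jar, cylinder, spoons, reagent from where it was at the start of the episode above 0.025 m or angle between any of jar, cylinder, spoons, reagent's own z axis and vertical above 0.5 rad).
It also fails if it takes over 69 s, if anything falls off the work surface, if the arm or the gripper's body presses on something with over 40 N, if the wrist force passes 120 N, or if a joint passes its speed limit or range.

## Working session

There is one attempt and no reset: what is moved stays moved. The work goes in short steps, each a Python script; the robot and the scene stay as the last script left them, time stands still between calls to the robot, and variables do not carry over. Pictures are saved under pics/ and viewed, and the job is handed in when it is done.

```bash
mkdir -p pics; cat > h.py <<'E'
import numpy as np, cv2
from workcell import bot, hand, kinematics, get_obs, vision, hand_in
def snap(n,tag):
    c=vision.read_camera(n); cv2.imwrite(f'pics/{tag}.png',c['frame'][:,:,::-1]); np.savez(f'pics/{tag}.npz',**c); return c
def px2w(c,u,v,z):
    K=c['intrinsics'];V=c['view'];R=V[:3,:3];t=V[:3,3]
    d=R.T@np.linalg.solve(K,[u,v,1.]);o=-R.T@t
    return o+d*(z-o[2])/d[2]
def w2px(c,p):
    q=c['view'][:3,:3]@np.array(p)+c['view'][:3,3];q=c['intrinsics']@q;return q[:2]/q[2]
def crop(tag,u0,v0,u1,v1,k,out):
    im=cv2.imread(f'pics/{tag}.png')[v0:v1,u0:u1];cv2.imwrite(f'pics/{out}.png',cv2.resize(im,None,fx=k,fy=k,interpolation=cv2.INTER_CUBIC))
E
python3 - <<'E'
from h import *
for n in('scene','top'):
    c=snap(n,n+'0');R=c['view'][:3,:3];print(n,-R.T@c['view'][:3,3],R[2],c['intrinsics'][0])
print(get_obs())
E
```

```text
scene [ 0.94092589 -0.49992925  1.03469989] [-0.33492454  0.41210366 -0.84734652] [504.97393178   0.         279.10739744]
top [ 0.49017577 -0.06245694  1.38294094] [ 0.04218014  0.01998496 -0.99891012] [426.21050329   0.         284.71259623]
{'time_s': 0.1, 'joint_pos': array([ 1.13557656e+00,  3.53527404e-01,  1.63408623e+00,  1.39594599e-05,
        1.15518408e+00, -2.38003247e-03]), 'joint_vel': array([-0.00127542, -0.00117241, -0.00075279, -0.00123226, -0.00043442,
       -0.00012292]), 'joint_efforts': array([ 1.37478841e-03, -6.06364560e+01, -3.42821002e+01,  1.74586271e-04,
        4.02699370e-03,  1.47666856e-05]), 'position': array([0.2619668 , 0.56699298, 0.24765757]), 'orientation': array([ 0.6910261 , -0.15193895,  0.15174518, -0.69019627]), 'wrist_force': array([-0.07303876, -0.59163367,  0.61821961]), 'ft_torque': array([ 0.01105436, -0.05713303,  0.02892033]), 'gripper_width': 0.0851361534878496}
```

View pics/scene0.png

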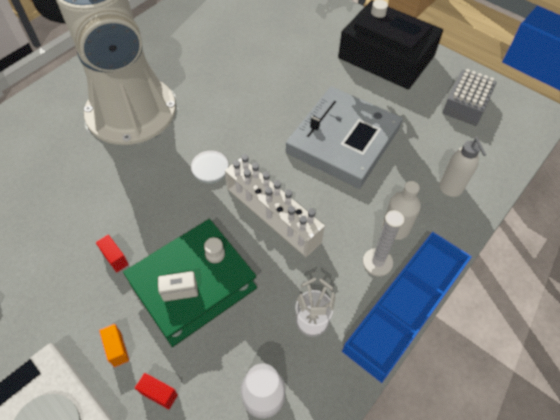

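View pics/top0.png

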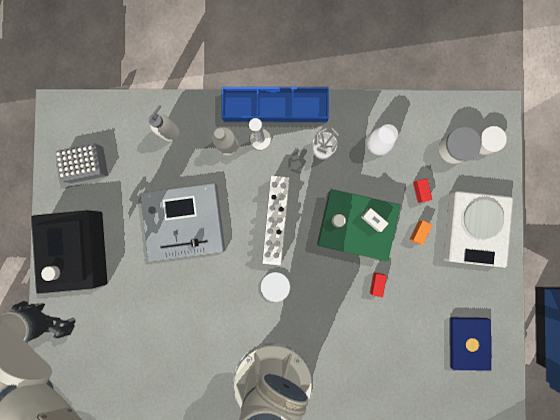

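Candidate samples: the white box on the green riser at top (376,219) / scene (178,287). Orange/red boxes at top (423,190), (421,232) and (379,284) aren't meant, and the round jar is at (339,220). I choose the white box. The console is on the left (y+) at top (182,222). Next, close crops.

```bash
python3 - <<'E'
from h import *
crop('top0',135,175,235,270,8,'c1');crop('top0',310,175,410,270,8,'c2');crop('scene0',280,85,410,190,6,'c3');crop('scene0',115,210,265,345,5,'c4')
crop('top0',230,160,310,310,4,'c5')
E
```

```text
(no output)
```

View pics/c1.png

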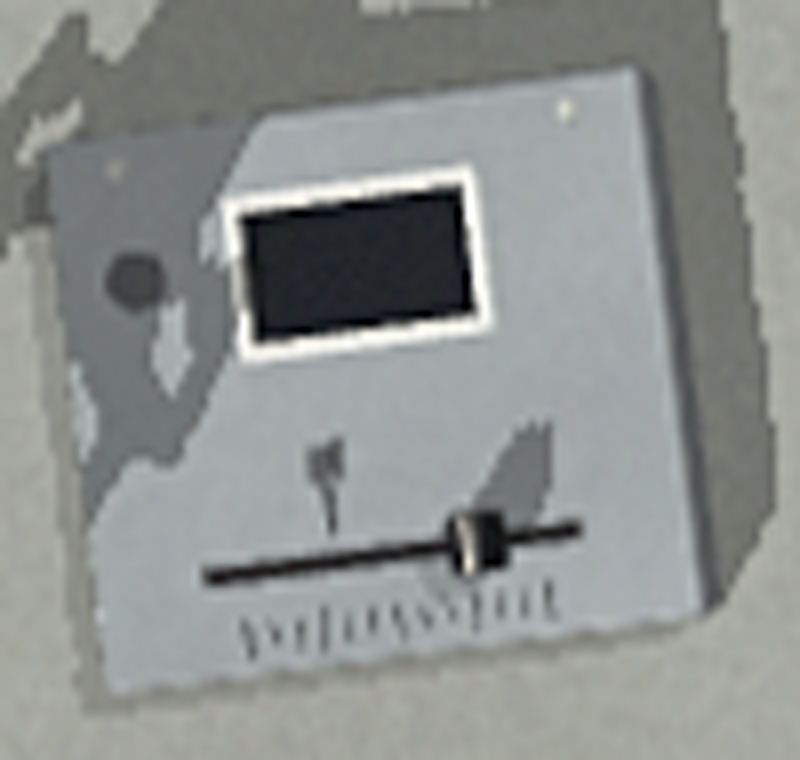

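View pics/c2.png

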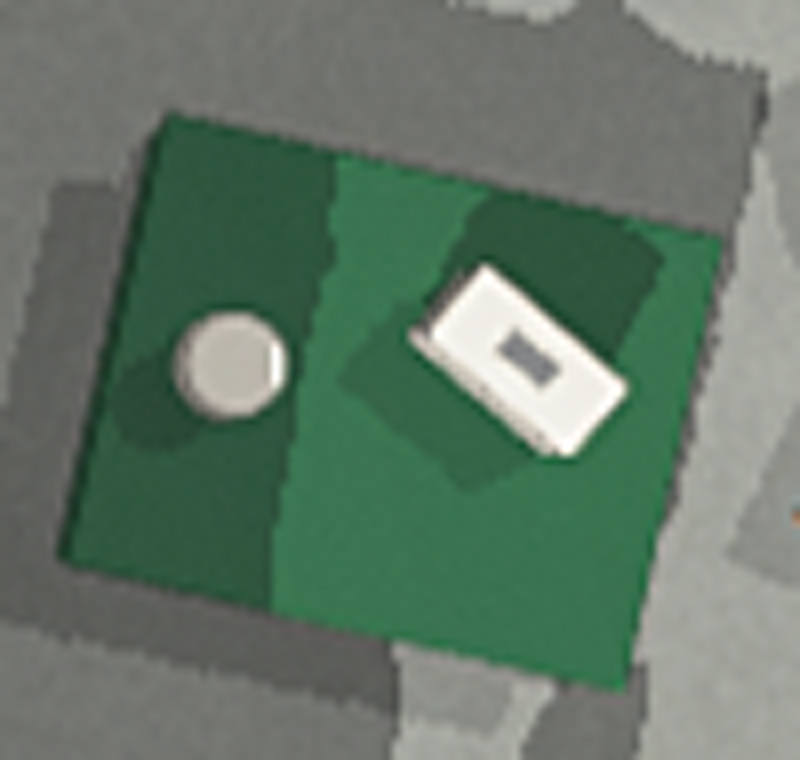

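View pics/c3.png

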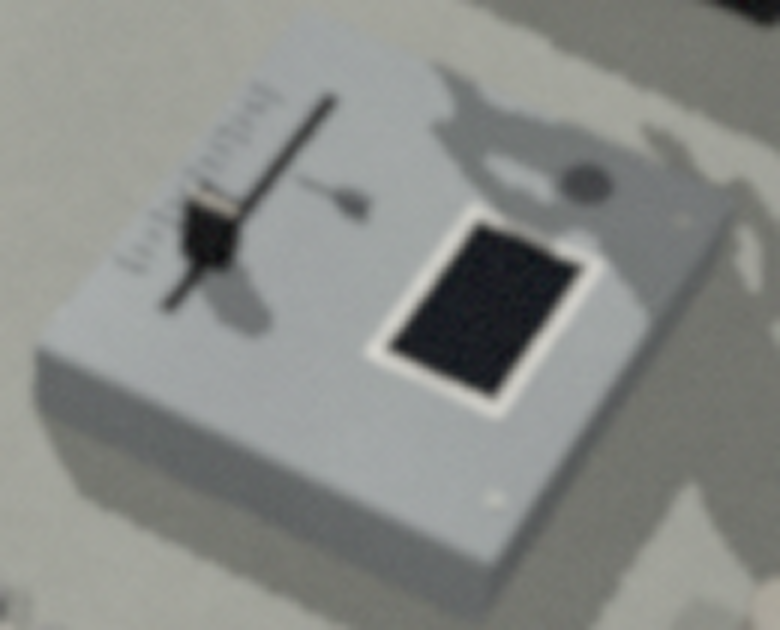

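View pics/c4.png

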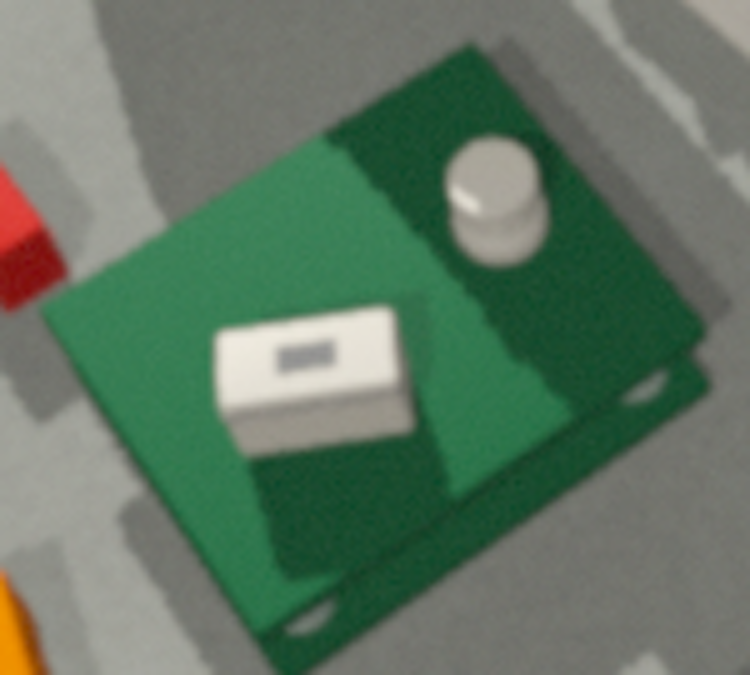

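View pics/c5.png

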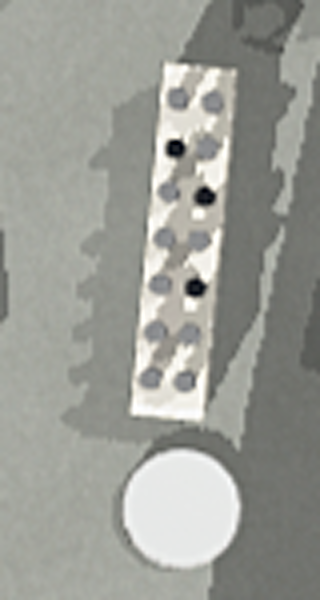

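Crops show: glass corners in c1 (243,215),(462,187),(473,313),(255,343); white line about (468,545), stud about (326,462). The box's top face in c2 has corners (485,265),(628,388),(572,458),(430,335). I'll compute these and cross-check with the scene view.

```bash
cat > m.py <<'E'
from h import *
T=dict(np.load('pics/top0.npz'));S=dict(np.load('pics/scene0.npz'))
def P(c,o,k,uv,z): return px2w(c,o[0]+(uv[0]+.5)/k-.5,o[1]+(uv[1]+.5)/k-.5,z)[:2]
def rect(name,pts):
    pts=np.array(pts);print(name,'c',pts.mean(0).round(4),'sides',[np.linalg.norm(pts[i]-pts[(i+1)%4]).round(4) for i in range(4)],'ang',[np.degrees(np.arctan2(*(pts[(i+1)%4]-pts[i])[::-1])).round(1) for i in range(4)])
E
python3 - <<'E'
from m import *
c1=lambda p,z:P(T,(135,175),8,p,z);c2=lambda p,z:P(T,(310,175),8,p,z);c3=lambda p,z:P(S,(280,85),6,p,z);c4=lambda p,z:P(S,(115,210),5,p,z);c5=lambda p,z:P(T,(230,160),4,p,z)
rect('glassT',[c1(p,.046) for p in[(243,215),(462,187),(473,313),(255,343)]])
rect('glassS',[c3(p,.046) for p in[(583,268),(493,397),(390,347),(482,222)]])
rect('consT',[c1(p,.045) for p in[(48,148),(635,70),(710,612),(108,692)]])
print('line',c1((468,545),.0795),c3((213,205),.0795));print('stud',c1((326,462),.05),c3((352,201),.05))
print('slot ends',c1((205,575),.045),c1((580,530),.045))
rect('boxT',[c2(p,.12) for p in[(485,265),(628,388),(572,458),(430,335)]])
rect('boxS',[c4(p,.12) for p in[(395,308),(215,330),(225,413),(402,385)]])
print('jar',c2((232,364),.115),c4((495,178),.115))
rect('rack',[c5(p,.1) for p in[(163,62),(237,68),(204,420),(131,413)]])
rect('riser',[c2(p,.07) for p in[(172,112),(722,238),(625,690),(62,560)]])
E
```

```text
glassT c [0.5608 0.2972] sides [np.float64(0.0875), np.float64(0.05), np.float64(0.0871), np.float64(0.0509)] ang [np.float64(-82.3), np.float64(-173.9), np.float64(98.3), np.float64(6.6)]
glassS c [0.5584 0.2975] sides [np.float64(0.0846), np.float64(0.0492), np.float64(0.084), np.float64(0.0489)] ang [np.float64(-82.3), np.float64(-173.1), np.float64(97.5), np.float64(7.7)]
consT c [0.5154 0.29  ] sides [np.float64(0.2352), np.float64(0.2158), np.float64(0.2395), np.float64(0.2164)] ang [np.float64(-82.0), np.float64(-171.2), np.float64(98.1), np.float64(7.7)]
line [0.45173592 0.24373153] [0.45033984 0.24183732]
stud [0.48280801 0.30726235] [0.47996289 0.30588498]
slot ends [0.43787108 0.3556276 ] [0.45705343 0.20772265]
boxT c [ 0.526  -0.3059] sides [np.float64(0.0692), np.float64(0.0331), np.float64(0.0689), np.float64(0.033)] ang [np.float64(-130.5), np.float64(141.7), np.float64(49.3), np.float64(-37.8)]
boxS c [ 0.5255 -0.3056] sides [np.float64(0.071), np.float64(0.0363), np.float64(0.0687), np.float64(0.0337)] ang [np.float64(-132.1), np.float64(-36.7), np.float64(50.0), np.float64(139.7)]
jar [ 0.52422519 -0.19718169] [ 0.52293116 -0.19851391]
rack c [ 0.5242 -0.0094] sides [np.float64(0.0562), np.float64(0.2662), np.float64(0.055), np.float64(0.2656)] ang [np.float64(-94.2), np.float64(175.2), np.float64(85.2), np.float64(-4.6)]
riser c [ 0.5125 -0.2643] sides [np.float64(0.2161), np.float64(0.1772), np.float64(0.2202), np.float64(0.1777)] ang [np.float64(-102.5), np.float64(167.9), np.float64(77.6), np.float64(-13.4)]
```

Both views agree: window centre (0.5597, 0.2973), yaw 7.8°; line at window y ≈ -0.039 and x -0.115 ✓; stud at y ≈ +0.020 and x -0.076 ✓. The slide is therefore about +59 mm. Dimmer first.

```bash
cat >> h.py <<'E'
from scipy.spatial.transform import Rotation as Rn
W=np.array([.5597,.2973]);A=np.radians(7.8)
xw=np.array([np.cos(A),np.sin(A)]);yw=np.array([-np.sin(A),np.cos(A)])
def win(x,y,z): return np.r_[W+x*xw+y*yw,z]
def ori(a,flip=0):  # tool down, jaw axis (tool z) at world yaw a
    z=np.array([np.cos(a),np.sin(a),0])*(-1 if flip else 1);y=np.array([0,0,-1.]);x=np.cross(y,z)
    return Rn.from_matrix(np.c_[x,y,z]).as_quat()
E
python3 - <<'E'
from h import *
for a in (A+np.pi/2,):
  for f in(0,1):
    for z in (.2,.072): print(f,kinematics.solve_ik(win(-.115,-.039,z),ori(a,f)))
# sample and final
for f in (0,1):
  print('s',kinematics.solve_ik([.5257,-.3057,.12],ori(np.radians(-40),f)),kinematics.solve_ik(win(0,0,.1),ori(A,f)))
E
```

```text
0 [ 4.91317543e-01  2.34247403e-01  1.91934057e+00 -4.44089210e-16
  9.88004685e-01 -1.21561447e+00]
0 [ 4.91317543e-01  4.26836093e-01  2.00634063e+00 -4.44089210e-16
  7.08415929e-01 -1.21561447e+00]
1 [ 4.91317543e-01  2.34247403e-01  1.91934057e+00 -4.44089210e-16
  9.88004685e-01  1.92597819e+00]
1 [ 4.91317543e-01  4.26836093e-01  2.00634063e+00 -4.44089210e-16
  7.08415929e-01  1.92597819e+00]
s [-5.29179839e-01  4.72259102e-01  1.77256252e+00 -4.44089210e-16
  8.96771036e-01  1.68951861e-01] [ 4.85910512e-01  5.31552021e-01  1.72418818e+00 -4.44089210e-16
  8.85852452e-01  3.49774830e-01]
s [-5.29179839e-01  4.72259102e-01  1.77256252e+00 -4.44089210e-16
  8.96771036e-01 -2.97264079e+00] [ 4.85910512e-01  5.31552021e-01  1.72418818e+00 -4.44089210e-16
  8.85852452e-01 -2.79181782e+00]
```

```bash
python3 - <<'E'
from h import *
o=get_obs();p=o['position']
bot.servo_line([p[0],p[1],.35],velocity=.2)
q=ori(A+np.pi/2)
bot.reach(win(-.115,-.039,.2),q)
bot.servo_line(win(-.115,-.039,.12),velocity=.15)
snap('scene','s1');crop('s1',260,60,420,190,5,'s1c')
print(get_obs()['time_s'])
E
```

```text
2.9917
```

View pics/s1c.png

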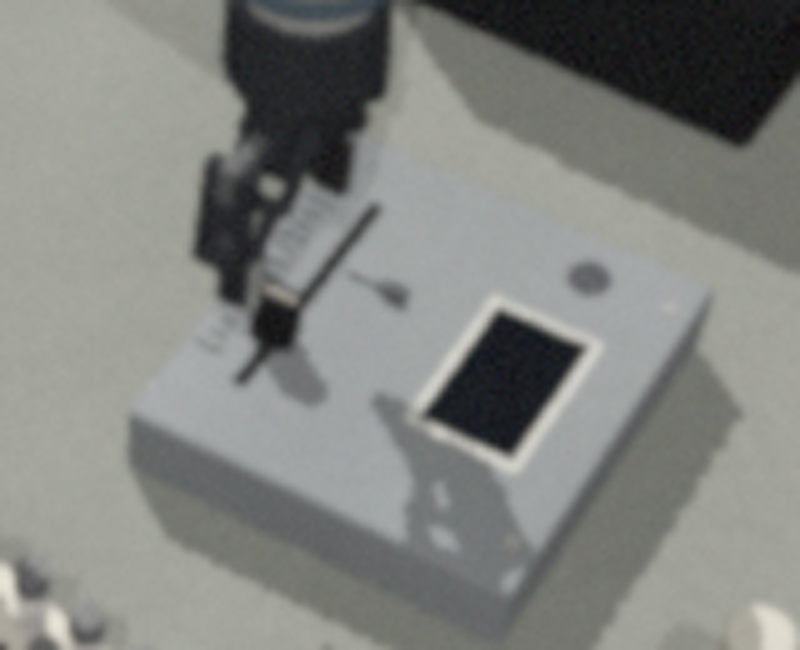

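The open gripper straddles the grip (about (277,315) in the crop) along the slot. Descend, grip, drag to the stud's y, release.

```bash
python3 - <<'E'
from h import *
bot.servo_line(win(-.115,-.039,.072),velocity=.08)
hand.move_gripper(0.0,strength=20)
o=get_obs();print(o['gripper_width'],o['wrist_force'].round(2))
bot.servo_line(win(-.115,.0199,.072),velocity=.05)
bot.dwell(.2)
o=get_obs();print(o['position'],win(-.115,.0199,.072),o['wrist_force'].round(2))
hand.move_gripper(.05);bot.dwell(.1)
bot.servo_line(win(-.115,.0199,.2),velocity=.2)
hand.move_gripper(.08)
bot.reach(win(-.16,-.15,.28),ori(0))
snap('scene','s2');crop('s2',260,60,420,190,5,'s2c');snap('top','t2');crop('t2',135,175,235,270,8,'t2c')
print(get_obs()['time_s'])
E
```

```text
0.015554257107074634 [-1.05 -0.68  3.6 ]
[0.44299749 0.30159048 0.07223156] [0.44306326 0.30140859 0.072     ] [-1.92  0.17  5.19]
8.9917
```

View pics/s2c.png

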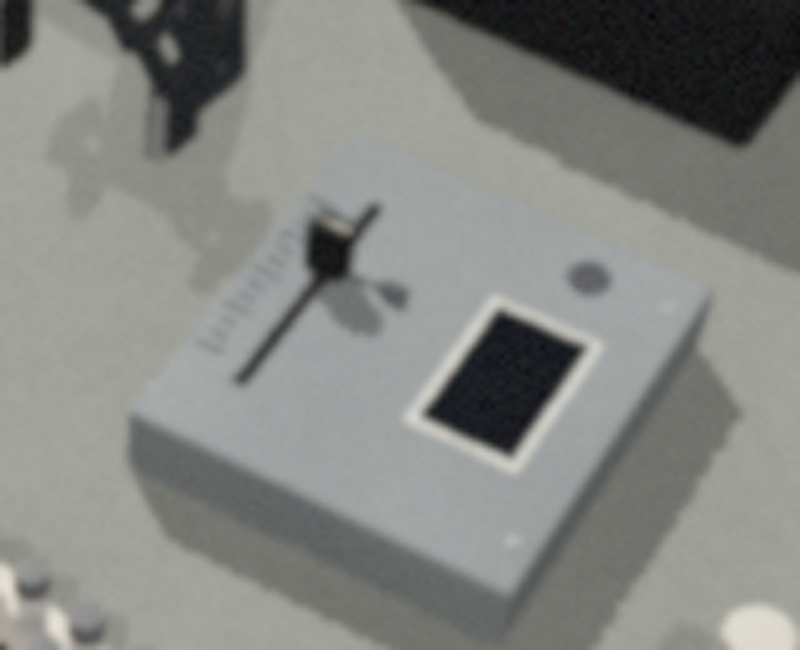

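View pics/t2c.png

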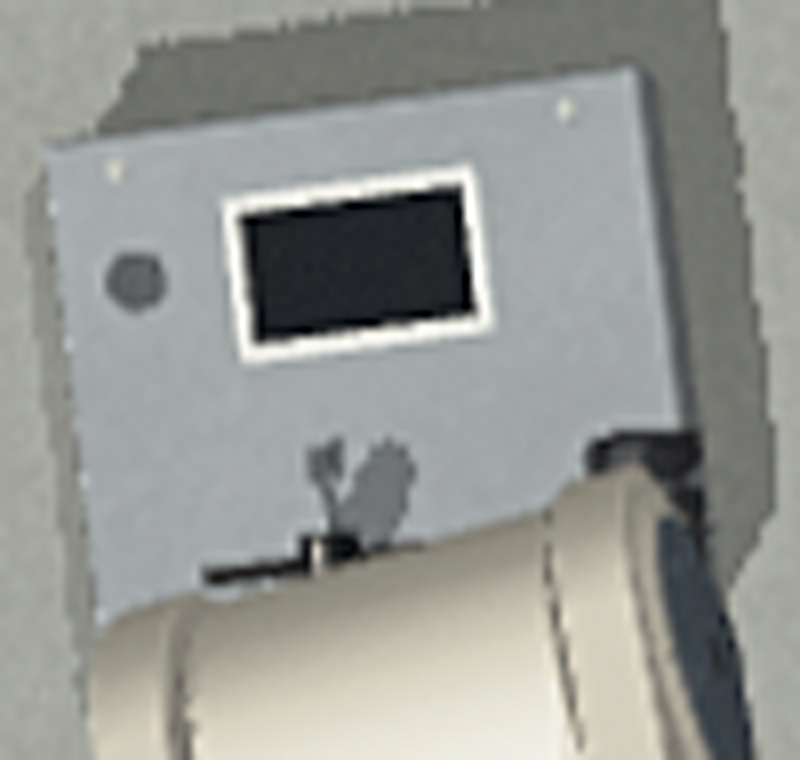

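```bash
python3 - <<'E'
from m import *
s=lambda p,z:P(S,(260,60),5,p,z);t=lambda p,z:P(T,(135,175),8,p,z)
f=lambda p:(np.round([(p-W)@xw,(p-W)@yw],4))
print('line',f(s((334,222),.0795)),f(t((318,555),.0795)))
print('stud',f(s((395,293),.05)),f(t((326,460),.05)))
im=cv2.imread('pics/s2.png')[90:130,315:350];cv2.imwrite('pics/z.png',cv2.resize(im,None,fx=16,fy=14,interpolation=cv2.INTER_CUBIC))
E
```

```text
line [-0.1167  0.02  ] [-0.1108  0.0193]
stud [-0.0769  0.0195] [-0.074   0.0202]
```

View pics/z.png

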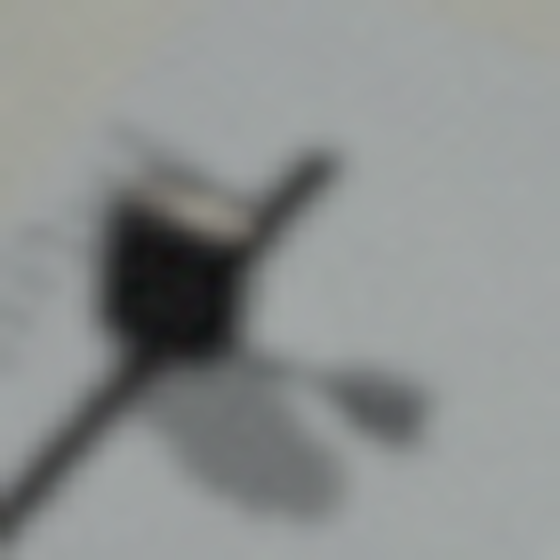

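Line vs stud now: both views agree within 1 mm. Now to the sample.

```bash
python3 - <<'E'
from h import *
B=np.array([.5257,-.3057]);q=ori(np.radians(-40.6))
bot.reach(np.r_[B,.26],q)
hand.move_gripper(.085)
bot.servo_line(np.r_[B,.15],velocity=.15)
snap('scene','s3');crop('s3',100,190,270,330,4,'s3c')
print(get_obs()['time_s'])
E
```

```text
11.7833
```

View pics/s3c.png

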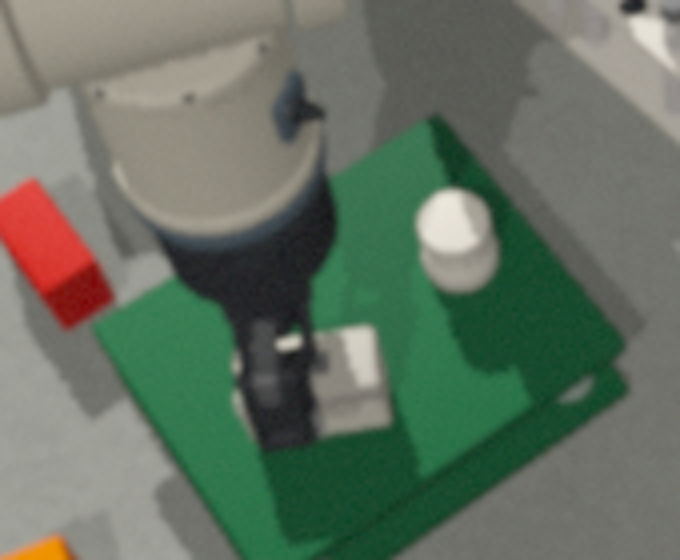

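```bash
python3 - <<'E'
from h import *
S=dict(np.load('pics/scene0.npz'))
f=lambda p:((w2px(S,p)-[100,190])*4).round()
a=np.radians(-40.6);d=np.array([np.cos(a),np.sin(a),0]);b=np.array([.5257,-.3057,0]);z=np.array([0,0,1])
print(f(b+.12*z),f(b+.05*d+.146*z),f(b+.05*d+.19*z),get_obs()['position'])
E
```

```text
[306. 366.] [303. 439.] [287. 401.] [ 0.52639273 -0.3060699   0.15111724]
```

```bash
python3 - <<'E'
from h import *
crop('s3',150,255,205,308,11,'s3d')
S=dict(np.load('pics/scene0.npz'))
f=lambda p:((w2px(S,p)-[150,255])*11).round()
a=np.radians(-40.6);d=np.array([np.cos(a),np.sin(a),0]);l=np.array([-d[1],d[0],0]);b=np.array([.5264,-.306,0]);z=np.array([0,0,1])
for k in(.0425,.057):
  for s in(-.011,.011): print(k,s,f(b+k*d+s*l+.147*z),f(b+k*d+s*l+.134*z))
E
```

```text
0.0425 -0.011 [217. 463.] [230. 493.]
0.0425 0.011 [347. 444.] [358. 473.]
0.057 -0.011 [222. 542.] [235. 571.]
0.057 0.011 [352. 523.] [364. 551.]
```

View pics/s3d.png

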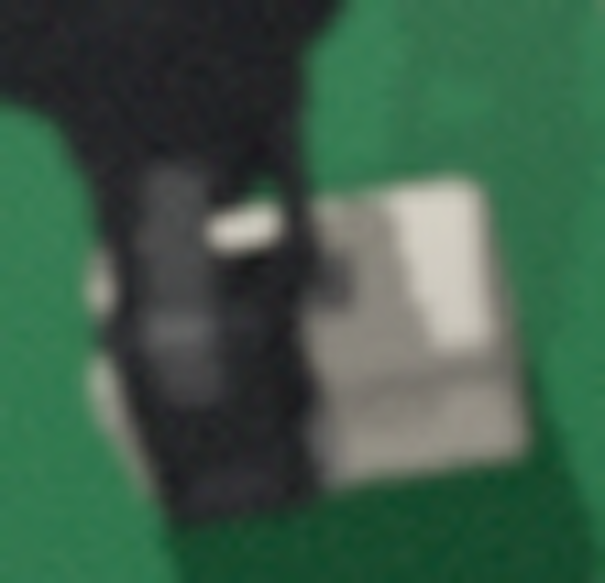

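The gripper is aligned with the box. Its finger appears maybe 5 mm off along the box's long side, harmless for the grip, so I'll measure the in-hand offset afterwards. Grasp.

```bash
python3 - <<'E'
from h import *
B=np.array([.5257,-.3057])
bot.servo_line(np.r_[B,.098],velocity=.08)
o=get_obs();print(o['position'],o['wrist_force'].round(1))
hand.move_gripper(0.0,strength=40);bot.dwell(.2)
o=get_obs();print(o['gripper_width'],o['position'],o['wrist_force'].round(1))
bot.servo_line(np.r_[B,.26],velocity=.12)
o=get_obs();print(o['gripper_width'],o['position'],o['wrist_force'].round(1))
snap('scene','s4');snap('top','t4');crop('s4',100,120,300,290,4,'s4c')
print(get_obs()['time_s'])
E
```

```text
[ 0.52588065 -0.30580347  0.0980503 ] [ 0.6  0.1 -0.2]
0.03348541338968911 [ 0.52593125 -0.30583939  0.09841278] [-0.9 -0.4  5.6]
0.03365527557665297 [ 0.52532054 -0.30547219  0.25911057] [-0.3  1.3 -1.8]
14.9083
```

View pics/s4c.png

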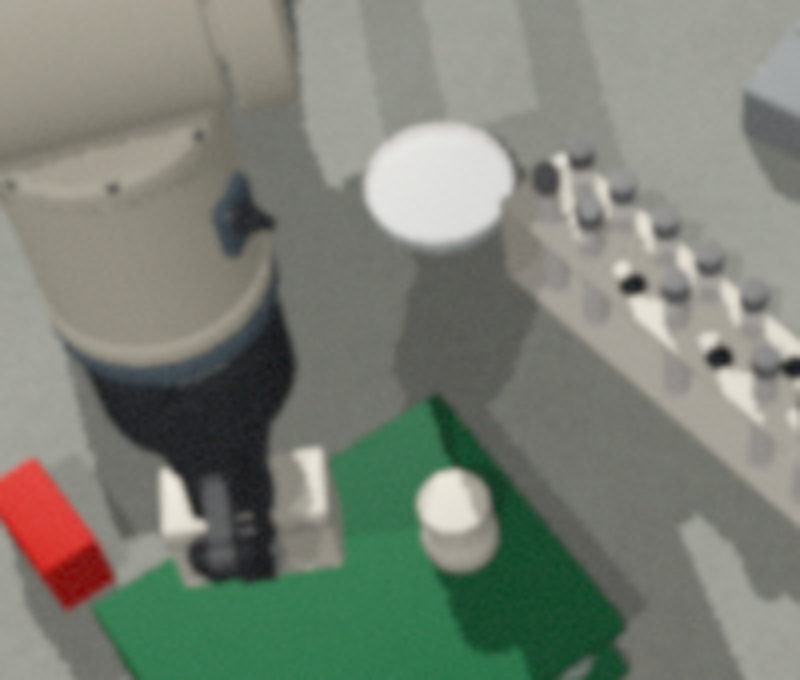

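```bash
python3 - <<'E'
from m import *
print(get_obs()['gripper_width'])
for z in(0,.05,.1,.15,.2,.25,.3): print(z,px2w(T,275,287,z)[:2].round(3),px2w(S,209.5,166,z)[:2].round(3))
E
```

```text
0.0332891334040307
0 [ 0.309 -0.006] [ 0.302 -0.001]
0.05 [ 0.316 -0.008] [ 0.333 -0.025]
0.1 [ 0.323 -0.01 ] [ 0.364 -0.049]
0.15 [ 0.329 -0.012] [ 0.395 -0.073]
0.2 [ 0.336 -0.014] [ 0.426 -0.097]
0.25 [ 0.342 -0.016] [ 0.457 -0.121]
0.3 [ 0.349 -0.018] [ 0.487 -0.145]
```

```bash
python3 - <<'E'
from h import *
bot.servo_line([.48,-.01,.26],ori(np.radians(-15)),velocity=.12)
print(get_obs()['position'],get_obs()['gripper_width'])
bot.servo_line(win(0,0,.26),ori(A),velocity=.12)
bot.servo_line(win(0,0,.13),ori(A),velocity=.1)
bot.dwell(.3)
o=get_obs();print(o['gripper_width'],o['position'],win(0,0,.13),o['wrist_force'].round(1),o['time_s'])
snap('scene','s5');snap('top','t5');crop('s5',280,60,420,180,5,'s5c');crop('t5',135,165,235,260,8,'t5c')
E
```

```text
[ 0.48003905 -0.01030466  0.25996173] 0.03365052517633791
0.03388720998008539 [0.5597943  0.29733496 0.13029118] [0.5597 0.2973 0.13  ] [ 0.4  0.2 -1.2] 22.0917
```

View pics/s5c.png

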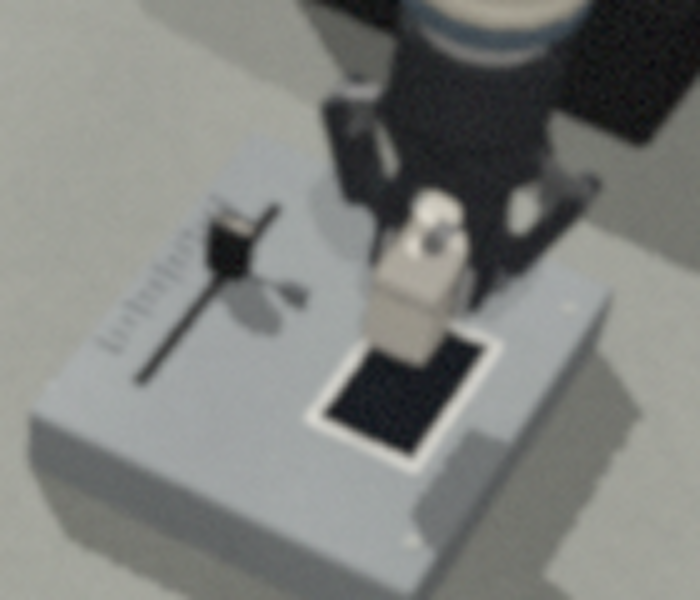

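View pics/t5c.png

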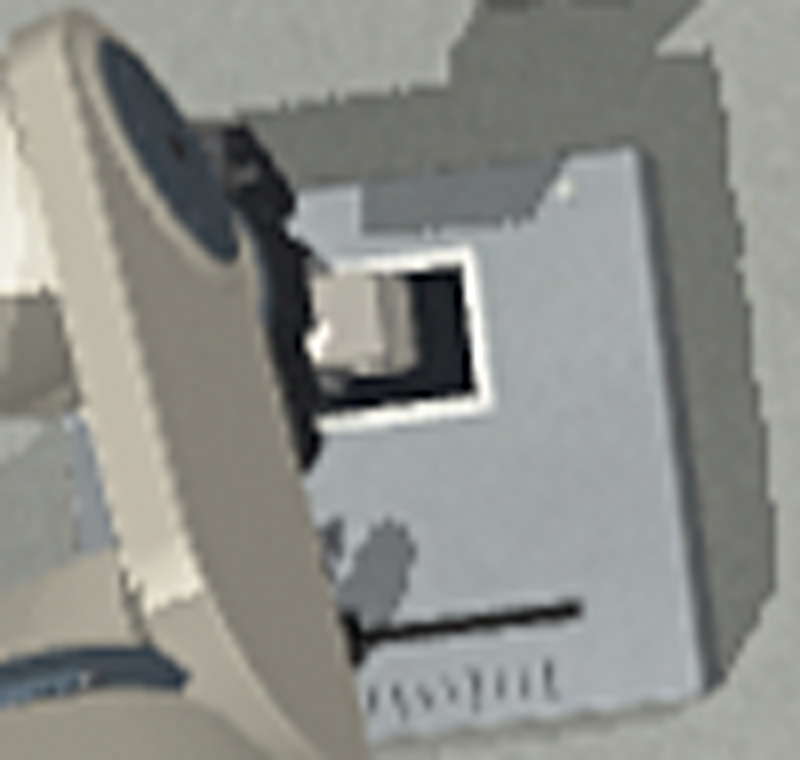

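```bash
cat > chk.py <<'E'
from m import *
import sys
def draw(tag,c,u0,v0,u1,v1,k,zc,out,dy=0):
    im=cv2.imread(f'pics/{tag}.png')[v0:v1,u0:u1];im=cv2.resize(im,None,fx=k,fy=k,interpolation=cv2.INTER_CUBIC)
    f=lambda p:tuple(int(round(x)) for x in (w2px(c,p)-[u0,v0]+.5)*k-.5)
    C={(sx,sy,sz):f(win(sx*.017,sy*.035+dy,zc+sz*.025)) for sx in(-1,1) for sy in(-1,1) for sz in(-1,1)}
    for a in C:
        for b in C:
            if a<b and sum(i!=j for i,j in zip(a,b))==1: cv2.line(im,C[a],C[b],(0,0,255),1)
    g=[f(win(x*.027,y*.045,.046)) for x,y in((-1,-1),(1,-1),(1,1),(-1,1))]
    cv2.polylines(im,[np.array(g)],True,(0,255,0),1)
    cv2.imwrite(f'pics/{out}.png',im)
E
python3 - <<'E'
from chk import *
draw('s5',S,325,85,405,165,9,.127,'d5s');draw('t5',T,160,180,210,225,14,.127,'d5t')
E
```

```text
(no output)
```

View pics/d5s.png

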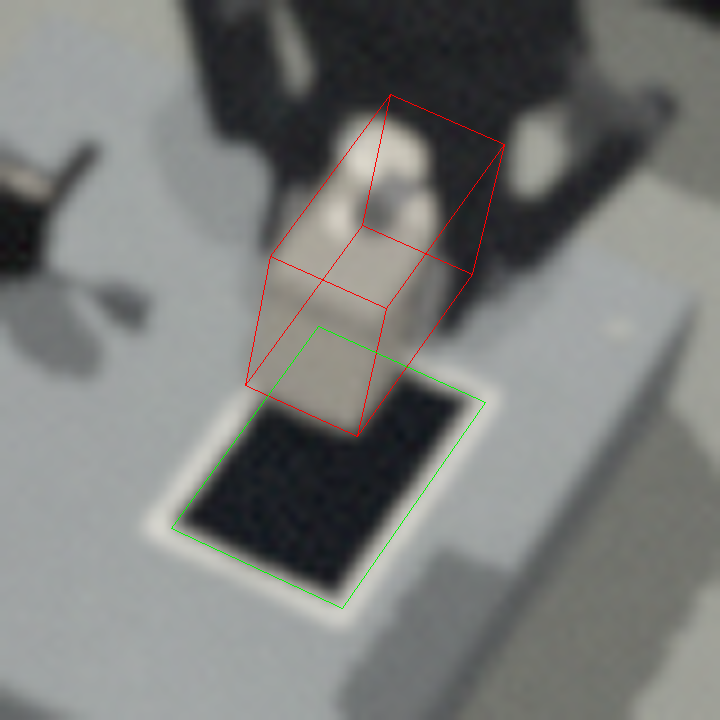

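View pics/d5t.png

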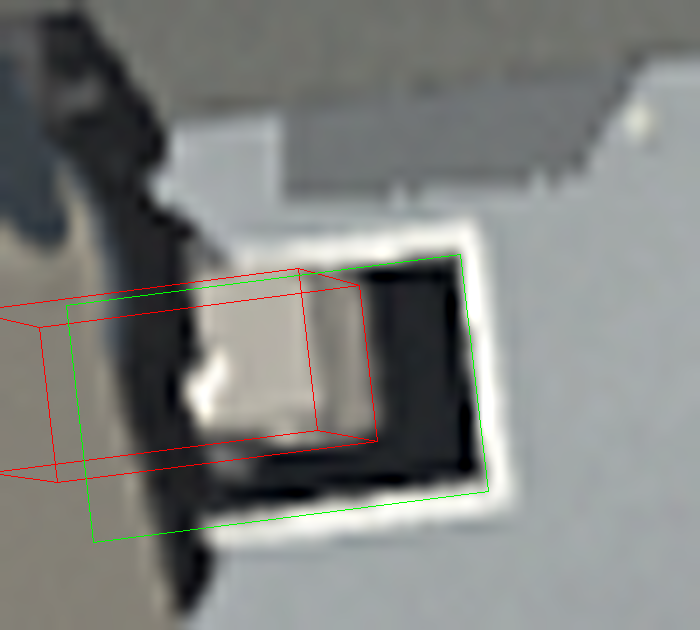

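```bash
python3 - <<'E'
from h import *
for t,(u0,v0,u1,v1),k,o in(('s5',(346,100,382,138),20,'e5s'),('t5',(170,192,200,222),24,'e5t')):
    im=cv2.imread(f'pics/{t}.png')[v0:v1,u0:u1];im=cv2.resize(im,None,fx=k,fy=k,interpolation=cv2.INTER_CUBIC)
    for i in range(0,im.shape[1],100): cv2.putText(im,str(i),(i,10),0,.35,(0,255,255),1);cv2.line(im,(i,0),(i,im.shape[0]),(0,160,160),1)
    for i in range(0,im.shape[0],100): cv2.putText(im,str(i),(0,i+10),0,.35,(0,255,255),1);cv2.line(im,(0,i),(im.shape[1],i),(0,160,160),1)
    cv2.imwrite(f'pics/{o}.png',im)
E
```

```text
(no output)
```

View pics/e5s.png

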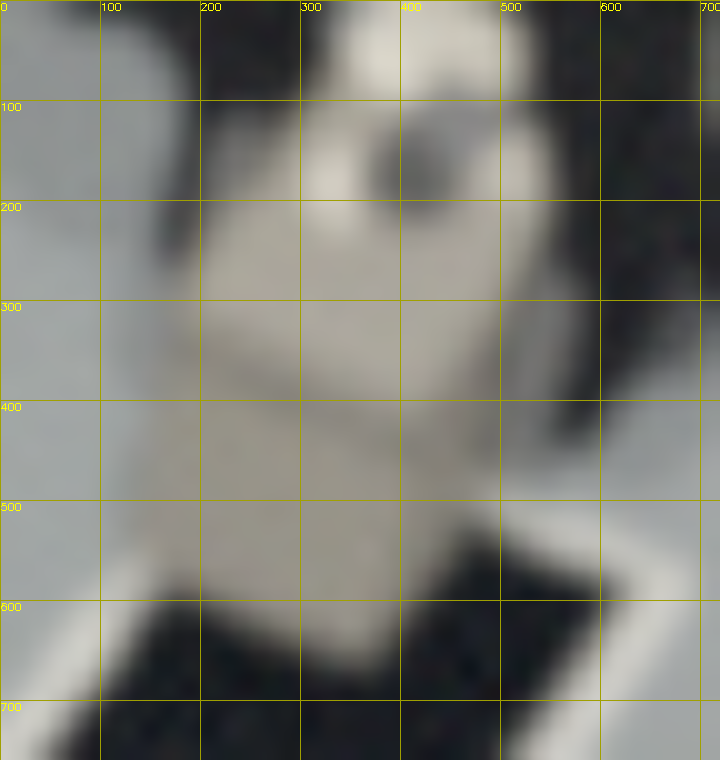

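View pics/e5t.png

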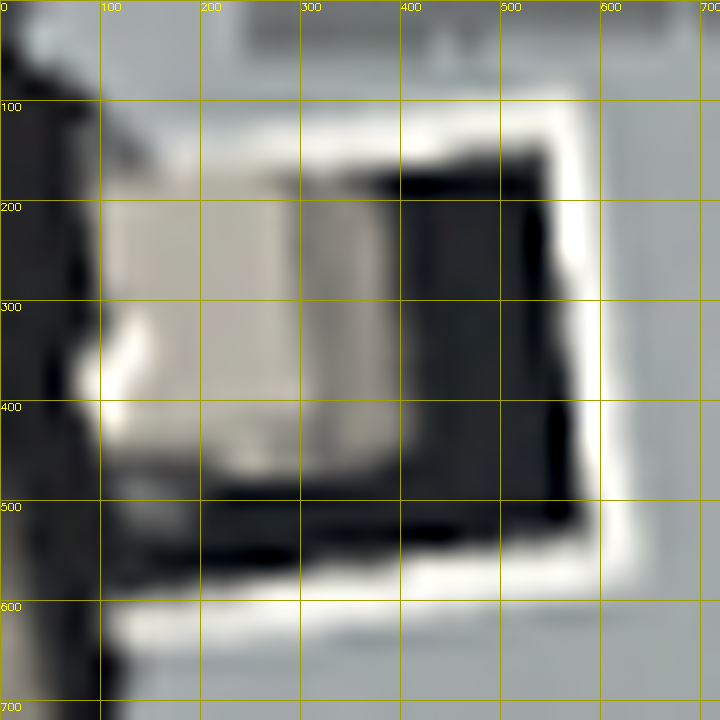

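```bash
python3 - <<'E'
from m import *
f=lambda p:np.round([(p-W)@xw*1e3,(p-W)@yw*1e3],1)
for z in(.098,.102,.106):
  print(z,[f(P(T,(170,192),24,p,z)) for p in((392,183),(410,455))],[f(P(S,(346,100),20,p,z)) for p in((380,668),(142,580))])
print('glass -y corners',[f(P(T,(170,192),24,p,.046)) for p in((553,155),(577,515))],[f(P(T,(170,192),24,p,.046)) for p in((590,95),(625,575))])
E
```

```text
0.098 [array([ 19.5, -36.4]), array([-15. , -34.7])] [array([ 16.4, -30.8]), array([-14.7, -33.8])]
0.102 [array([ 19.1, -37.4]), array([-15.3, -35.7])] [array([ 17.5, -34.2]), array([-13.5, -37.3])]
0.106 [array([ 18.6, -38.4]), array([-15.6, -36.6])] [array([ 18.6, -37.7]), array([-12.3, -40.7])]
glass -y corners [array([ 26. , -45.4]), array([-21.5, -43. ])] [array([ 33.2, -51.2]), array([-30.1, -48.4])]
```

The box's -y end sits at window (≈+1.9, -36) mm in both views. In the same picture the glass centre also reads about +1.9 in x, so the box is centred within about 2 mm. Both views agree the underside is near z 0.102–0.104. Descend about 45 mm.

```bash
python3 - <<'E'
from h import *
bot.servo_line(win(.0005,.0008,.085),ori(A),velocity=.04)
bot.dwell(.5)
o=get_obs();print(o['gripper_width'],o['position'],o['wrist_force'].round(1),abs(o['joint_vel']).max(),o['time_s'])
snap('scene','s6');snap('top','t6')
from chk import *
draw('s6',S,335,90,395,150,12,.082,'d6s');draw('t6',T,160,180,210,225,14,.082,'d6t')
E
```

```text
0.033710282080879804 [0.56008171 0.29818496 0.08504233] [ 0.  -0.  -1.3] 0.001544520480225605 23.9667
```

View pics/d6s.png

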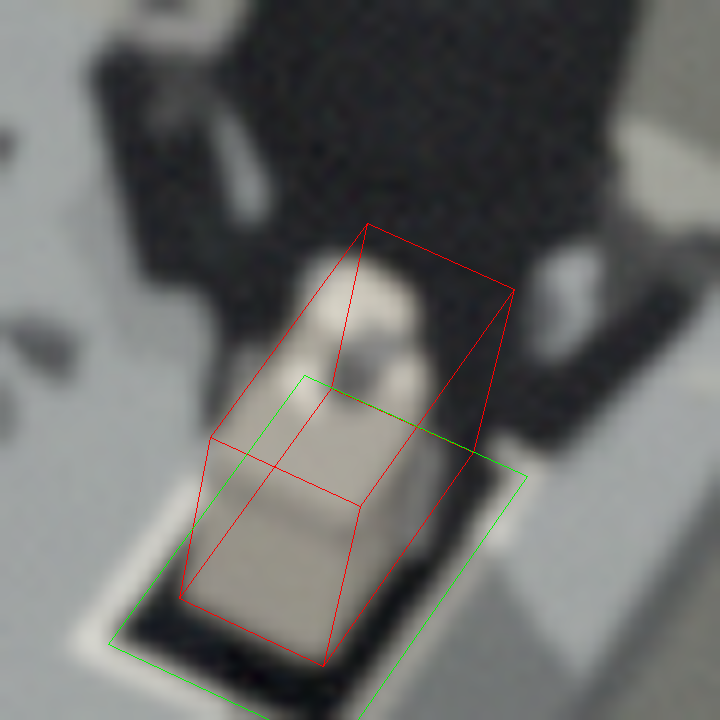

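View pics/d6t.png

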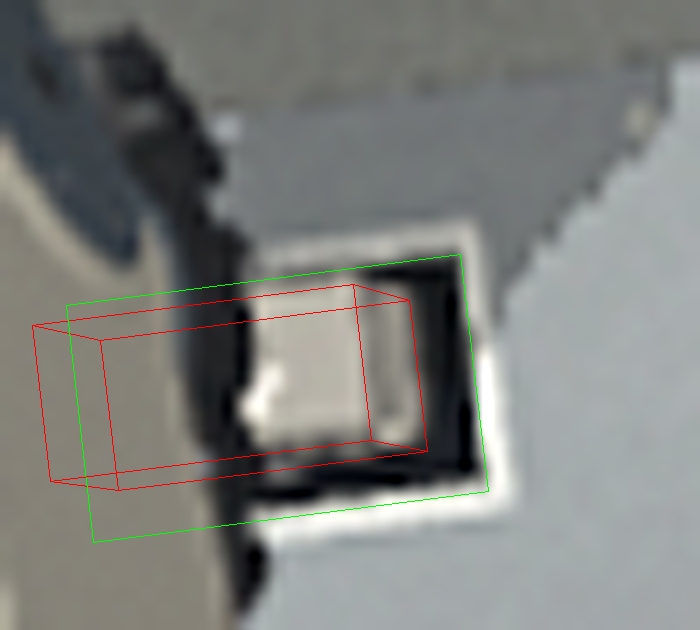

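View pics/s6.png

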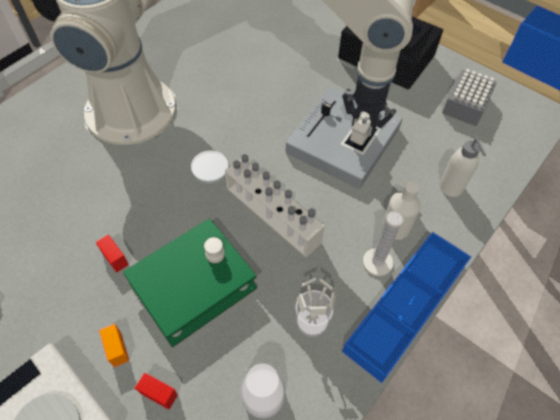

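In the last pictures the box end (scene crop corners (183,597)–(325,660)) sits within 2–3 mm of the model drawn for a centred box with its underside 11 mm above the glass. The dark margin shows all round. The dimmer, jar, rack and tall bystanders are unchanged. Handing in.

```bash
python3 -c "
from h import *
hand_in()"
```

```text
the job is handed in; nothing more can be done
```

I set the dimmer first: I gripped it, slid it about 59 mm to the index stud and let go. I then took the white box off the riser, carried it over the middle of the tube rack with its underside about 0.23 m above the bench, and lowered it over the reader window. I handed in at about 24 s of the 69 s allowed, still holding the box. `hand_in()` gives no verdict, so these are my own measurements.

- **Dimmer:** the white line was within 1 mm of the stud's y in both cameras after release.
- **Box position:** its centre was within about 2 mm of the window's, with long sides parallel to the window's within about 3°. The top picture suggested an offset of about 2 mm towards window +x. I left it, since the limit is 10 mm.
- **Box height:** the underside was about 11 mm above the glass, from the arm's reported height and the pictures.
- **Grip:** the fingers stood at 33.7 mm on the 34 mm box, wrist force was steady at about 1.3 N, and the arm was still.
- **Surroundings:** the final scene picture showed nothing else moved.

**Disagreement:** before the grasp, one finger looked about 5 mm off along the box's long side. Once the box was held, the pictures showed its centre only about 1 mm off along that side.

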